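# Load the blow-off tray and open the air halfway

## Robot

A 7-joint arm with a two-finger parallel gripper is mounted at the origin on the work surface. World frame = base frame: x ahead of the robot, y to its left, z up, the work surface at z = 0. Lengths are in m, angles in rad, forces in N, time in s.
With the tool pointing down it reaches from about 0.4 to 0.875 m from the base axis. Payload 19.3 kg.
Tool frame: the origin (TCP) lies midway between the tips of the shut fingers; the grasp point (between the pads) lies 19 mm behind it; x points along the fingers, y is the direction in which the jaws open and shut, and the axes are right-handed (so a half turn about x gives the same grasp; the last joint's range is limited). The gripper opens to 85 mm and grips with 20 to 120 N. Pads are 22 mm wide; open, the fingers measure 114 mm over their backs; the gripper's body (76 mm by 85 mm) begins 54 mm behind the grasp point. The pads swing forward as they close: fully open they stand 13 mm farther back than shut.
Start: joints at [-1.412, 0.521, -0.036, 1.599, 0.021, 1.021, -0.113], TCP at [0.142, 0.609, 0.202] pointing down, gripper open.
Joint ranges: [-2.91, 2.91], [-0.3, 2.13], [-1.5, 1.42], [0.17, 2.43], [-1.26, 4.41], [0.16, 1.93], [-2.52, 2.52]. Speed limits (rad/s): [1.89, 1.89, 2.39, 2.39, 3.01, 3.01, 3.01].

## Interface

Orientations are given as [roll, pitch, yaw] about the fixed x, y, z axes, in that order (R = Rz(yaw) Ry(pitch) Rx(roll)).
In Python, from workcell import telemetry, vision, workorder gives the robot as it stands. The module is installed in compiled form; this text tells all that it offers.
- The arm moves only by the tool play_rows, never from a script. Its argument "deltas" is a list of rows, each a list of 7 numbers: the shift along the world's x, y, z in mm, then the turn, a rotation vector about the world's x, y, z in degrees, then the finger opening in mm, from 0 to 85.4. In form: [[x, y, z, wx, wy, wz, jaw], ...]. A call has 1 to 8 rows; each row shifts and turns the commanded pose from where the row before left it; what a row does not reach is not made up. A row lasts 1/8 s, in which the tool goes at most 62.5 mm and 10.7 degrees, less where a joint would pass 70% of its speed; a pose out of reach is approached as far as the arm can. A call with a gripper value outside its range is refused whole. The fingers move at their own pace and stop on an object; "grip_force" is the grip in N (left out, the last holds). Time passes only in rows, so rows that do not move let the fingers close. It gives the time, the measured TCP pose, the force and the opening at its end, in the units of the state.
- telemetry.observe(): the state, without advancing time (a new reading comes with each control period).
- vision.grab_frame(name): name is "side" or "top"; returns the picture (480x640x3 uint8, red, green, blue); there is no depth.
- vision.camera_info(name): a dict with "mtx" (3x3 intrinsics, pixels), "k1" (the pictures are not rectified: a ray, as slopes to the right and down, at radius r is drawn at 1 + k1 r^2 times it, then the intrinsics apply), "rvec" (rotation vector, rad) and "tvec" (3), from world to camera coordinates, as OpenCV has them. Camera axes: x right, y down, z forward; pixel columns grow to the right and rows downward; lengths in m; the calibration is good to about 2 mm. A picture is of the moment at which its call begins. camera_info takes no time and is no camera call.
- workorder.job_done(): hands the job in, once; it reports no verdict.
The state is a dict: "clock": time; "qpos": joint angles; "qd": joint speeds; "joint_efforts": joint torques, N m; "position": TCP position; "tool_rot": TCP orientation; "force": force on the tool from outside, world axes, zero at the start; "moment": the same for the moment, N m; "grip_width": finger opening in m.
Only numpy, scipy, OpenCV 4.12 (cv2) and the standard library are available. Lean on these libraries where they do the work, as an engineer would, in place of code of your own. Each camera call takes 0.05 s, during which the arm holds its last target. There are 200 camera calls.

## Task

Lay the two polished lever castings in the blow-off tray, one in each lane, flat on the floor and straight along the lane, both with the big boss towards the nozzle bar; set them down rather than dropping them. Then open the air valve halfway, with its lever at 45 degrees. Leave everything else on the bench where it is.

Things in the scene. Friction and masses are not known exactly. Their poses are not given: they have to be found in the camera images.
- casting_1: Bare aluminium lever casting, 134 mm long, with a flat underside on which it lies. Its straight shank (28 mm wide, 34 mm high) joins a big round boss (46 mm across, 44 mm high, centred 44 mm along +x) and a small round end (32 mm across, 34 mm high, centred 51 mm along -x). Origin: centre of the underside, at mid-length; x points along the shank to the big boss, z up. About 0.4 kg. 
- casting_2: The other casting, just the same: see casting_1.
- casting_1_boss (a point): Centre of the top face of casting_1's big boss, 44 mm above its underside.
- casting_2_boss (a point): The same point on casting_2.
- tray: Fixed steel blow-off tray, 168 x 196 mm, two open-topped lanes side by side. Along its +x edge stands the nozzle bar: a dark 20 mm pipe 108 mm from the tray's centre, its top 56 mm up, with brass nozzles pointing back over the lanes. The pipe runs on past the -y side to the air valve, then down to the bench. Origin: centre of the underside, on the bench; x towards the nozzle bar.
- lane_a (a point): Centre of the floor of this lane of the tray, 8 mm above the bench; x runs along the lane towards the nozzle bar, y across it, z up. The floor is 160 mm long and 92 mm wide, ringed by strips 4 mm thick that stand 10 mm above it. This is the lane next to the valve.
- lane_b (a point): The same for the other lane, away from the valve, 98 mm further along y.
- valve (a joint): Angle of the air valve's lever, rad: 0 closed (lever square to the pipe, pointing away from the nozzle bar, along the tray's -x), 1.571 fully open (lever along the pipe, pointing away from the tray, along its -y). Opening turns it counter-clockwise seen from above. Stiff enough to stay where it is left; stops at both ends.
- valve_axis (a point): Point on the upright turning axis of the valve, at the mid-height of the lever's grip, 95 mm above the bench.
- valve_grip (a point): Middle of the lever's black grip, 75 mm out from the axis; turns with the lever, x pointing back to the axis. The grip is 62 mm long, 14 mm wide, 22 mm high, clear below, and can be pinched across from above or pushed.
- compound_bar: Bystander: bar of polishing compound, 50 x 90 x 40 mm high. Origin: centre of its underside.
- wire_brush: Bystander: hand wire brush, about 220 mm long, 40 mm wide, 24 mm high, lying on its side. Origin: centre of its underside.
- spare_wheel: Bystander: spare buffing wheel lying flat, 92 mm across, 26 mm high. Origin: centre of its underside.
- jar: Bystander: closed glass jar, 70 mm across, 110 mm high. Origin: centre of its underside.
- wrench: Bystander: steel wrench, 150 mm long, lying flat. Origin: centre of its underside.
- cup: Bystander: plastic cup, 80 mm across, 90 mm high. Origin: centre of its underside.
Things that resemble listed ones, but are neither listed nor needed, are in the scene too. Leave any turquoise look-alike of the casting_1 alone. What is shaped like the casting_2 but green is not meant.

How it is judged:
By the outcome, as a careful person would: the job done as asked, in the order asked, and still so for the second after the job is handed in, with the robot touching nothing.
It also fails if it takes over 72 s, if anything falls off the work surface, if the arm or the gripper's body presses on something with over 40 N, if the wrist force passes 120 N, or if a joint passes its speed limit or range.

## Working session

There is one attempt and no reset: what is moved stays moved. The work goes in short steps, Python scripts to look and compute and a tool call to move; the robot and the scene stay as the last step left them, time stands still between calls to the robot, and variables do not carry over. Pictures are saved under pics/ and viewed, about 8 in all and at most 12, crops included, and the job is handed in when it is done.

Besides the shell and the picture viewer there is one more tool, called after ">>>" by a JSON object that holds its "fn" and its "kwargs". play_rows: Moves the arm, as the interface text tells. Its arguments: {"type":"object","properties":{"deltas":{"type":"array","items":{"type":"array","items":{"type":"number"}}},"grip_force":{"type":"number"}},"required":["deltas"]}

```bash
mkdir -p pics; cat > h.py <<'E'
import numpy as np, cv2
from workcell import telemetry, vision, workorder
def cam(n):
    c=vision.camera_info(n); R=cv2.Rodrigues(np.array(c["rvec"],float))[0]
    return np.array(c["mtx"],float),float(c["k1"]),R,np.array(c["tvec"],float).ravel()
def ray(n,uv):
    K,k,R,t=cam(n); uv=np.atleast_2d(np.array(uv,float))
    p=cv2.undistortPoints(uv.reshape(-1,1,2),K,np.array([k,0,0,0.]),).reshape(-1,2)
    d=np.c_[p,np.ones(len(p))]@R
    return -R.T@t,d
def onplane(n,uv,z):
    o,d=ray(n,uv); s=(z-o[2])/d[:,2]; return o+d*s[:,None]
def proj(n,P):
    K,k,R,t=cam(n)
    return cv2.projectPoints(np.atleast_2d(np.array(P,float)),cv2.Rodrigues(R)[0],t,K,np.array([k,0,0,0.]))[0].reshape(-1,2)
def grab(n,f):
    im=vision.grab_frame(n); cv2.imwrite(f"pics/{f}.png",im[:,:,::-1]); return im
E
python3 - <<'E'
from h import *
for n in("top","side"):
    grab(n,n+"0"); K,k,R,t=cam(n); print(n,K.round(1).tolist(),k,(-R.T@t).round(3))
s=telemetry.observe(); print(s)
E
```

```text
top [[490.7, 0.0, 325.0], [0.0, 490.7, 237.0], [0.0, 0.0, 1.0]] -0.12280311373483538 [0.303 0.057 1.13 ]
side [[592.4, 0.0, 332.9], [0.0, 592.4, 233.4], [0.0, 0.0, 1.0]] -0.10424627032344702 [ 0.006 -1.027  0.946]
{'clock': 0.1, 'qpos': array([-1.41217526,  0.52191689, -0.03632508,  1.59992969,  0.02119884,
        1.02114044, -0.11279963]), 'qd': array([ 0.00108176, -0.00240486,  0.00038522, -0.00127718, -0.00122041,
       -0.00152368, -0.00019287]), 'joint_efforts': array([ 5.15691048e-03, -9.28478980e+01,  1.98517397e+00, -3.70523393e+01,
        1.82515680e-02,  5.31985730e-03,  2.01595907e-05]), 'position': array([0.14172967, 0.60837718, 0.20151435]), 'tool_rot': array([-1.49944477,  1.56978691, -1.72827948]), 'force': array([-0.18454101,  0.03301765, -0.13172516]), 'moment': array([-0.00504014, -0.00065449,  0.02174436]), 'grip_width': 0.08536061257286845}
```

View pics/top0.png

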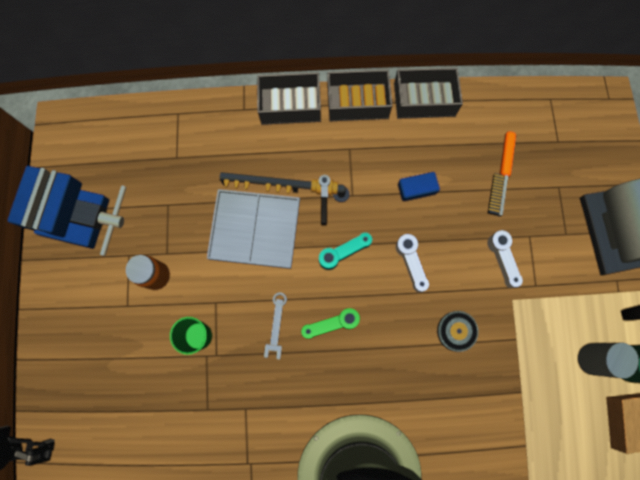

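View pics/side0.png

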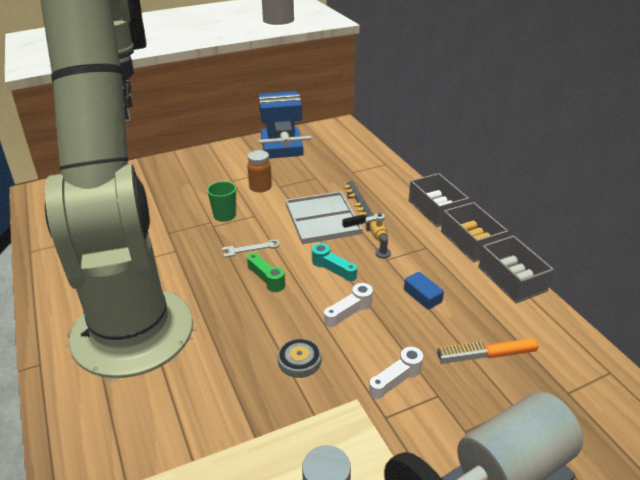

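The top view shows white castings with the boss at about (407,243) and (502,240) and small ends at (422,285) and (516,281). The tray spans (208–300, 188–268), and the valve is near (324,185) with its lever closed, pointing down the image. The turquoise and green ones are decoys.

```bash
cat > meas.py <<'E'
from h import *
def blobs(im,roi,lo=(0,0,150),hi=(179,60,255)):
    x0,y0,x1,y1=roi; m=np.zeros(im.shape[:2],np.uint8)
    hsv=cv2.cvtColor(im,cv2.COLOR_RGB2HSV); m[y0:y1,x0:x1]=cv2.inRange(hsv,lo,hi)[y0:y1,x0:x1]
    cs=cv2.findContours(m,cv2.RETR_EXTERNAL,cv2.CHAIN_APPROX_NONE)[0]
    return max(cs,key=cv2.contourArea),m
def dark(im,roi,thr):
    x0,y0,x1,y1=roi; g=cv2.cvtColor(im,cv2.COLOR_RGB2GRAY)[y0:y1,x0:x1].astype(float)
    w=np.clip(thr-g,0,None); yy,xx=np.mgrid[y0:y1,x0:x1]
    return (w*xx).sum()/w.sum(),(w*yy).sum()/w.sum()
E
python3 - <<'E'
from meas import *
im=cv2.imread("pics/top0.png")[:,:,::-1].copy(); sd=cv2.imread("pics/side0.png")[:,:,::-1].copy()
print("hole-based: boss, small, yaw, mid")
for n,I,L in(("top",im,[((402,238,413,249),(418,280,427,289)),((497,235,508,246),(512,276,521,285))]),
             ("side",sd,[((356,285,369,296),(325,312,337,322)),((405,350,418,361),(370,380,383,391))])):
    for a,b in L:
        ua,ub=dark(I,a,150),dark(I,b,150); A=onplane(n,ua,.044)[0];B=onplane(n,ub,.034)[0]
        d=A-B; print(n,np.round(ua,1),np.round(ub,1),A.round(4),B.round(4),"len",np.linalg.norm(d[:2]).round(4),"yaw",np.degrees(np.arctan2(d[1],d[0])).round(1))
for roi in((385,225,440,300),(485,222,535,295)):
    c,m=blobs(im,roi); r=cv2.minAreaRect(c); print(r, onplane("top",r[0],.03).round(4))
c,m=blobs(im,(200,180,305,275),(0,0,110),(179,70,255)); r=cv2.minAreaRect(c); bx=cv2.boxPoints(r)
ap=cv2.approxPolyDP(cv2.convexHull(c),5,True).reshape(-1,2)
print("tray",r,ap.tolist()); P=onplane("top",ap,.018); print(P.round(4)); 
a=cv2.resize(im[170:275,195:365],None,fx=4.5,fy=4.5,interpolation=cv2.INTER_CUBIC)
cv2.imwrite("pics/ct.png",a[:,:,::-1])
b=np.hstack([cv2.resize(sd[175:265,280:400],None,fx=3.3,fy=3.3,interpolation=cv2.INTER_CUBIC),cv2.resize(im[225:315,385:505],None,fx=3.3,fy=3.3,interpolation=cv2.INTER_CUBIC)])
cv2.imwrite("pics/cb.png",b[:,:,::-1])
E
```

```text
hole-based: boss, small, yaw, mid
top [407.6 243.5] [421.6 283.5] [ 0.5067 -0.1384  0.044 ] [ 0.4156 -0.1645  0.034 ] len 0.0948 yaw 16.0
top [502.3 239.7] [515.6 279.3] [ 0.5048 -0.3587  0.044 ] [ 0.4131 -0.3829  0.034 ] len 0.0949 yaw 14.8
side [362.2 288.8] [330.4 318.9] [ 0.5068 -0.1385  0.044 ] [ 0.4036 -0.1866  0.034 ] len 0.1139 yaw 25.0
side [411.4 354.4] [375.5 385.9] [ 0.5038 -0.3588  0.044 ] [ 0.4038 -0.391   0.034 ] len 0.105 yaw 17.9
((412.7219543457031, 262.48895263671875), (59.563785552978516, 19.64568328857422), 74.62374877929688) [[ 0.465  -0.1492  0.03  ]]
((509.4012451171875, 257.54052734375), (58.854957580566406, 18.550817489624023), 67.69379425048828) [[ 0.4647 -0.376   0.03  ]]
tray ((252.89633178710938, 227.9329376220703), (86.1365966796875, 71.67007446289062), 6.340191841125488) [[219, 189], [299, 198], [290, 267], [207, 258]]
[[0.6652 0.2936 0.018 ]
 [0.6331 0.1038 0.018 ]
 [0.4701 0.1305 0.018 ]
 [0.5    0.322  0.018 ]]
```

View pics/ct.png

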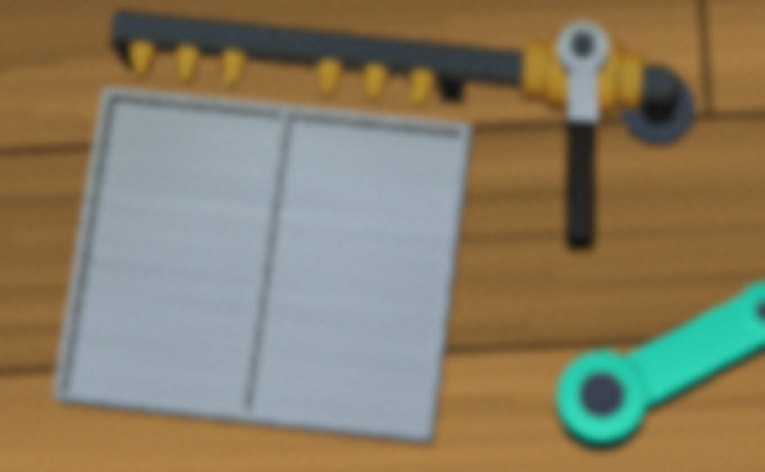

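View pics/cb.png

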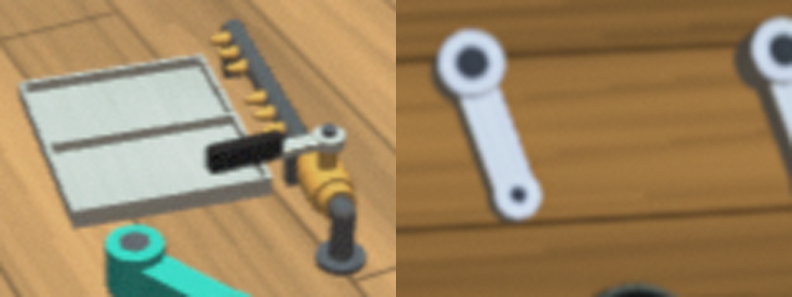

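The castings' holes check out in the top view (95 mm apart). Now I'll work out the tray, valve and tool poses.

```bash
python3 - <<'E'
from meas import *
from scipy.spatial.transform import Rotation as Ro
f=lambda x,y:(195+(x+.5)/4.5-.5,170+(y+.5)/4.5-.5)
g=lambda x,y:(280+(x+.5)/3.3-.5,175+(y+.5)/3.3-.5)
for nm,p,z in(("hub",(582,43),.106),("gripmid",(580,183),.106),("gripend",(580,247),.106),("divtop",(288,115),.018),("divbot",(250,405),.018),("pipeL",(115,25),.054),("pipeR",(520,68),.054)):
    print(nm,onplane("top",f(*p),z)[0].round(4))
for nm,p,z in(("hub",(328,133),.106),("gripmid",(245,148),.106),("cornNear",(75,217),.018),("cornL",(22,87),.018),("cornFar",(200,58),.018),("cornR",(270,176),.018),("divL",(55,148),.018),("divR",(232,120),.018)):
    print("side",nm,onplane("side",g(*p),z)[0].round(4))
s=telemetry.observe(); R=Ro.from_euler("xyz",s["tool_rot"]).as_matrix(); print(R.round(3))
E
```

```text
hub [0.6472 0.044  0.106 ]
gripmid [0.5768 0.0483 0.106 ]
gripend [0.5453 0.0498 0.106 ]
divtop [0.6449 0.1991 0.018 ]
divbot [0.4916 0.2216 0.018 ]
pipeL [0.6869 0.2833 0.054 ]
pipeR [0.6528 0.0756 0.054 ]
side hub [0.6404 0.0284 0.106 ]
side gripmid [0.5741 0.0376 0.106 ]
side cornNear [0.4686 0.1216 0.018 ]
side cornL [0.5008 0.3142 0.018 ]
side cornFar [0.6612 0.2905 0.018 ]
side cornR [0.6338 0.1049 0.018 ]
side divL [0.491  0.2164 0.018 ]
side divR [0.6426 0.1907 0.018 ]
[[-0.     0.227  0.974]
 [-0.001  0.974 -0.227]
 [-1.    -0.001  0.   ]]
```

>>> {"fn": "play_rows", "kwargs": {"deltas": [[43,-35,0,0,0,-9,85],[43,-35,0,0,0,-9,85],[43,-35,0,0,0,-9,85],[43,-35,0,0,0,-9,85],[43,-35,0,0,0,-9,85],[43,-35,0,0,0,-9,85],[13,-50,0,0,0,-9,85],[13,-50,0,0,0,-9,85]]}}

```text
clock: 1.1
position: [0.4261, 0.2969, 0.2017]
tool_rot: [-0.722, 1.57, -2.213]
force: [1.4, 0.3, 0.2]
grip_width: 0.085
```

>>> {"fn": "play_rows", "kwargs": {"deltas": [[13,-50,0,0,0,-9,85],[13,-50,0,0,0,-9,85],[13,-50,0,0,0,-9,85],[13,-50,0,0,0,-9,85],[-2,-50,0,0,0,-9,85],[-2,-50,0,0,0,-9,85],[-2,-50,0,0,0,-9,85],[-2,-50,-20,0,0,-9,85]]}}

```text
clock: 2.1
position: [0.4703, -0.1027, 0.1825]
tool_rot: [2.905, 1.568, 0.158]
force: [0.9, 0.9, -0.7]
grip_width: 0.085
```

```bash
cat > st.py <<'E'
from h import *
from scipy.spatial.transform import Rotation as Ro
s=telemetry.observe(); R=Ro.from_euler("xyz",s["tool_rot"]).as_matrix()
print("t",round(s["clock"],2),"pos mm",(s["position"]*1000).round(1),"jaw yaw",np.degrees(np.arctan2(R[1,1],R[0,1])).round(2),"tilt",R[:,0].round(3),"F",np.round(s["force"],1),"w",round(s["grip_width"]*1000,1),"q7",s["qpos"].round(2))
E
python3 st.py
```

```text
t 2.1 pos mm [ 470.3 -102.7  182.5] jaw yaw -67.37 tilt [ 0.002  0.    -1.   ] F [ 0.9  0.9 -0.7] w 85.0 q7 [-0.47  0.4   0.73  2.02 -0.36  0.85 -0.71]
```

>>> {"fn": "play_rows", "kwargs": {"deltas": [[-2,-47,-20,0,0,-6.6,85],[0,0,-40,0,0,0,85],[0,0,-40,0,0,0,85],[0,0,-30,0,0,0,85],[0,0,-25,0,0,0,85],[0,0,-15,0,0,0,85],[0,0,-6,0,0,0,85],[0,0,0,0,0,0,85]]}}

```text
clock: 3.1
position: [0.4679, -0.1484, 0.0062]
tool_rot: [2.852, 1.571, -0.005]
force: [-0.4, -0.6, 0.2]
grip_width: 0.0851
```

```bash
python3 st.py
```

```text
t 3.1 pos mm [ 467.9 -148.4    6.2] jaw yaw -73.71 tilt [ 0. -0. -1.] F [-0.4 -0.6  0.2] w 85.1 q7 [-0.15  0.7   0.46  2.1  -0.67  0.49 -0.47]
```

>>> {"fn": "play_rows", "kwargs": {"deltas": [[0,0,0,0,0,0,20],[0,0,0,0,0,0,20],[0,0,0,0,0,0,20],[0,0,0,0,0,0,20],[0,0,0,0,0,0,20],[0,0,0,0,0,0,20],[0,0,5,0,0,0,20],[0,0,15,0,0,0,20]], "grip_force": 60}}

```text
clock: 4.1
position: [0.4674, -0.1483, 0.0264]
tool_rot: [-0.438, 1.57, 2.988]
force: [0.9, 1.0, -0.1]
grip_width: 0.0201
```

>>> {"fn": "play_rows", "kwargs": {"deltas": [[0,0,30,0,0,0,20],[0,0,40,0,0,0,20],[0,0,40,0,0,0,20],[0,0,40,0,0,0,20],[0,0,0,0,0,0,20]]}}

```text
clock: 4.72
position: [0.4689, -0.1486, 0.1791]
tool_rot: [2.883, 1.566, 0.025]
force: [-0.1, -0.4, -1.8]
grip_width: 0.0199
```

```bash
python3 st.py; python3 -c "
from h import *
a=grab('top','t1')[180:360,380:540];b=grab('side','s1')[130:360,250:450]
cv2.imwrite('pics/m1.png',np.hstack([cv2.resize(a,(480,540)),cv2.resize(b,(320,368))[:540] if 0 else cv2.resize(b,(320,540))])[:,:,::-1])"
```

```text
t 4.72 pos mm [ 468.9 -148.6  179.1] jaw yaw -73.72 tilt [ 0.005  0.    -1.   ] F [-0.1 -0.4 -1.8] w 19.9 q7 [-0.39  0.44  0.77  2.   -0.4   0.86 -0.69]
```

View pics/m1.png

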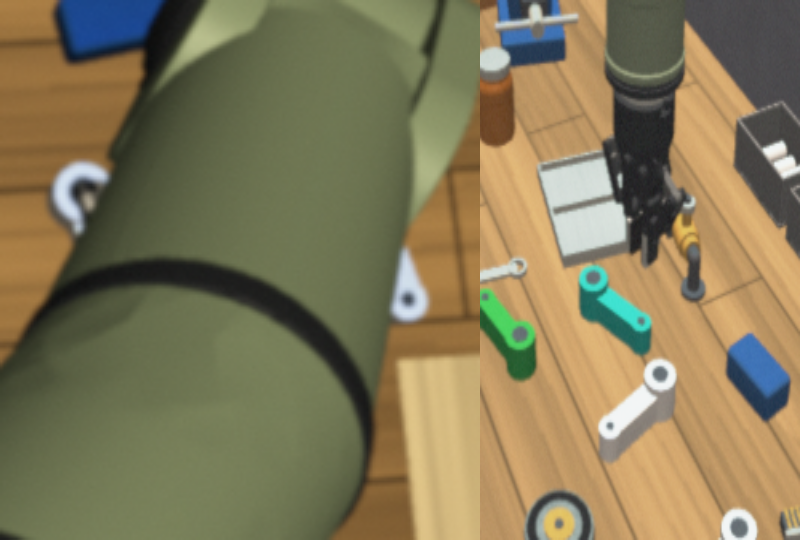

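The fingers closed to 20 mm with nothing in them, and the casting is still where it was. I'll check where the gripper appears against the reported TCP.

```bash
python3 -c "
from h import *
p=telemetry.observe()['position']; print(p,proj('side',[p,p+[0,0,.1],[p[0],p[1],0],[.507,-.1385,.044]]).round(1),proj('top',[p,[.507,-.1385,.044]]).round(1))
im=cv2.imread('pics/s1.png'); d=cv2.absdiff(im,cv2.imread('pics/side0.png')).max(2); print(np.argwhere(d>60)[:,0].max())
print(proj('side',[[0,0,0],[.142,.608,.2]]), proj('top',[[0,0,0],[.142,.608,.2]]))
cv2.imwrite('pics/m2.png',cv2.resize(im[130:300,270:430],(640,680))[:600])"
```

```text
[ 0.46776412 -0.14800727  0.17655906] [[350.  249.8]
 [350.9 210.6]
 [348.4 310.4]
 [362.2 288.7]] [[424.8 249.7]
 [407.6 243.4]]
288
[[131.46753545 330.08267219]
 [130.20296874 127.04340731]] [[358.21829186 476.30246998]
 [ 41.6117046  433.06246738]]
```

View pics/m2.png

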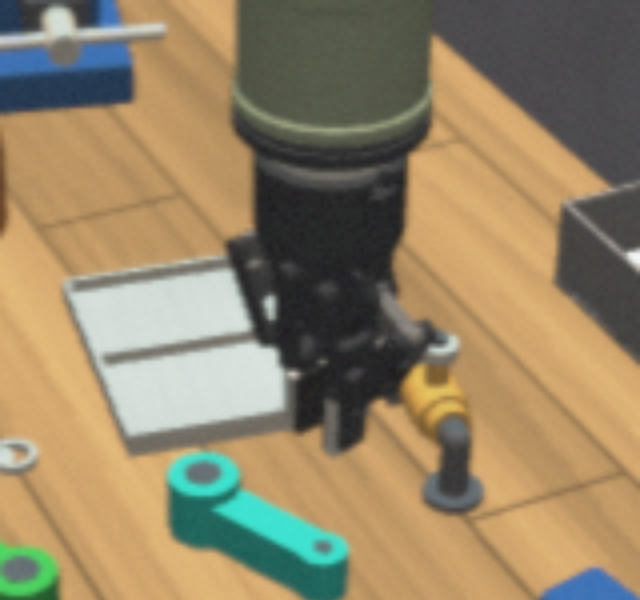

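The side view puts the fingertips near px (349,240), but the reported TCP projects to (350,250). So the tips look about 25 mm higher than reported, and they closed above the shank. I'll lower in the open again and look at the tips against the casting.

>>> {"fn": "play_rows", "kwargs": {"deltas": [[0,0,0,0,0,0,85],[0,0,-40,0,0,0,85],[0,0,-40,0,0,0,85],[0,0,-40,0,0,0,85],[0,0,-30,0,0,0,85],[0,0,-15,0,0,0,85],[0,0,-5,0,0,0,85],[0,0,0,0,0,0,85]]}}

```text
clock: 5.82
position: [0.468, -0.1485, 0.0064]
tool_rot: [2.625, 1.57, -0.232]
force: [0.1, -0.7, 0.5]
grip_width: 0.0851
```

```bash
python3 st.py; python3 -c "
from meas import *
im=grab('side','s3'); a=im[230:350,270:430]
print(dark(im,(356,285,369,296),150),proj('side',telemetry.observe()['position']))
cv2.imwrite('pics/m3.png',cv2.resize(a,(800,600),interpolation=cv2.INTER_CUBIC)[:,:,::-1])"
```

```text
t 5.83 pos mm [ 468.  -148.5    6.4] jaw yaw -73.72 tilt [ 0. -0. -1.] F [ 0.1 -0.7  0.5] w 85.1 q7 [-0.16  0.71  0.47  2.1  -0.68  0.49 -0.45]
(np.float64(363.42099692070826), np.float64(289.83208237105464)) [[348.71091977 308.38564693]]
```

View pics/m3.png

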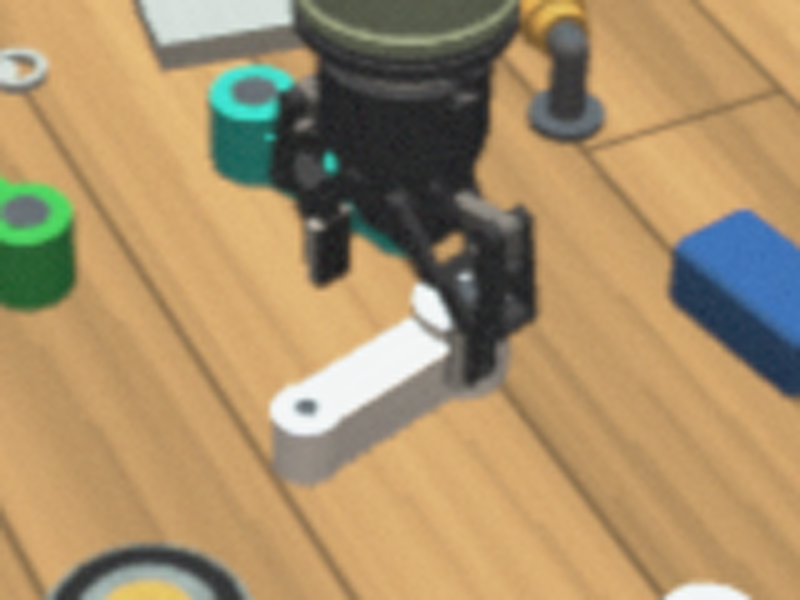

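```bash
python3 -c "
from h import *
for h in(.02,.03,.045): 
  P=onplane('side',[[335,286],[366.5,306]],h); d=P[0]-P[1]; print(h,P.round(3).tolist(),'mid',P.mean(0).round(3),'sep',np.linalg.norm(d).round(3),np.degrees(np.arctan2(d[1],d[0])).round(1))
t=np.array([.468,-.1485,0]);j=np.array([np.cos(np.radians(-73.7)),np.sin(np.radians(-73.7)),0])*.0425
for z in(.019,.03,.045): print(z,proj('side',[t-j+[0,0,z],t+j+[0,0,z]]).round(1).tolist())
print('castmid top',proj('side',[.4644,-.1506,.034]))
K,k,R,t=cam('side'); print(R.round(3).tolist())
"
```

```text
0.02 [[0.467, -0.079, 0.02], [0.502, -0.171, 0.02]] mid [ 0.484 -0.125  0.02 ] sep 0.099 110.7
0.03 [[0.462, -0.089, 0.03], [0.496, -0.18, 0.03]] mid [ 0.479 -0.135  0.03 ] sep 0.098 110.7
0.045 [[0.454, -0.104, 0.045], [0.488, -0.194, 0.045]] mid [ 0.471 -0.149  0.045] sep 0.096 110.7
0.019 [[336.3, 295.1], [361.7, 314.2]]
0.03 [[336.3, 291.6], [361.9, 310.6]]
0.045 [[336.3, 286.7], [362.1, 305.7]]
castmid top [[347.88233564 300.65728694]]
[[0.903, -0.431, 0.003], [-0.253, -0.535, -0.807], [0.349, 0.727, -0.591]]
```

With the tips taken at z≈45 mm, the two finger rays match the reported xy and yaw within 3 mm. So the open fingertips sit about 39 mm above the reported TCP z, about 25 mm more than stated. I'll go lower in small steps and watch the force.

>>> {"fn": "play_rows", "kwargs": {"deltas": [[0,-1,-5,0,0,0,85],[0,0,-5,0,0,0,85],[0,0,-3,0,0,0,85],[0,0,-2,0,0,0,85]]}}

```text
clock: 6.38
position: [0.4677, -0.1493, -0.0092]
tool_rot: [-0.744, 1.571, 2.682]
force: [-0.0, -0.0, 0.0]
grip_width: 0.0854
```

```bash
python3 st.py; python3 -c "
from h import *
im=grab('side','s4'); a=im[240:340,300:400]
g=cv2.cvtColor(im,cv2.COLOR_RGB2GRAY); print(g[296:326,362:370])"
```

```text
t 6.38 pos mm [ 467.7 -149.3   -9.2] jaw yaw -73.71 tilt [-0.  0. -1.] F [-0. -0.  0.] w 85.4 q7 [-0.13  0.73  0.44  2.1  -0.7   0.46 -0.43]
[[ 77 100  98  65  41  31  38  42]
 [ 57  64  60  45  40  33  33  40]
 [ 55  57  53  45  36  34  43  41]
 [ 46  57  50  41  42  38  38  44]
 [ 48  44  46  38  36  42  42  38]
 [ 52  40  40  40  48  44  42  40]
 [ 61  47  36  36  40  44  37  43]
 [ 83  54  38  34  45  43  39  55]
 [ 82  49  41  43  50  50  45  86]
 [ 80  49  38  39  47  42  49 103]
 [ 82  53  39  36  39  38  52 106]
 [ 83  56  46  38  43  39  54 110]
 [ 78  53  51  47  47  48  69 130]
 [ 75  51  39  47  58  72  99 147]
 [ 78  44  41  53  79 117 137 160]
 [ 76  52  67  98 126 155 166 169]
 [ 92  90 119 156 170 174 174 172]
 [133 141 164 172 174 177 174 175]
 [167 172 176 177 173 175 173 174]
 [174 176 177 176 176 175 176 176]
 [171 173 176 176 178 175 174 175]
 [173 173 174 177 175 176 176 175]
 [171 168 167 173 174 175 176 173]
 [173 168 165 168 174 175 175 177]
 [176 174 167 168 168 175 177 177]
 [181 176 173 167 167 169 174 175]
 [182 179 174 170 165 166 173 177]
 [181 179 177 174 171 163 167 171]
 [181 181 179 178 172 170 168 167]
 [179 180 181 179 176 171 168 166]]
```

>>> {"fn": "play_rows", "kwargs": {"deltas": [[0,0,-3,0,0,0,85],[0,0,-3,0,0,0,70],[0,0,0,0,0,0,50],[0,0,0,0,0,0,20],[0,0,0,0,0,0,20],[0,0,0,0,0,0,20],[0,0,0,0,0,0,20],[0,0,0,0,0,0,20]], "grip_force": 60}}

```text
clock: 7.42
position: [0.4678, -0.1492, -0.0147]
tool_rot: [-2.442, 1.57, 0.984]
force: [-1.5, 0.9, 6.0]
grip_width: 0.0267
```

```bash
python3 st.py
```

```text
t 7.42 pos mm [ 467.8 -149.2  -14.7] jaw yaw -73.72 tilt [ 0.  0. -1.] F [-1.5  0.9  6. ] w 26.7 q7 [-0.12  0.74  0.43  2.1  -0.71  0.45 -0.43]
```

>>> {"fn": "play_rows", "kwargs": {"deltas": [[0,0,4,0,0,0,20],[0,0,12,0,0,0,20],[0,0,25,0,0,0,20],[0,0,30,0,0,0,20],[0,0,30,0,0,0,20],[0,0,25,0,0,0,20],[0,0,14,0,0,0,20],[0,0,0,0,0,0,20]]}}

```text
clock: 8.43
position: [0.4681, -0.1491, 0.1256]
tool_rot: [2.998, 1.57, 0.141]
force: [-0.4, 0.7, -5.5]
grip_width: 0.0263
```

```bash
python3 st.py
```

```text
t 8.43 pos mm [ 468.1 -149.1  125.6] jaw yaw -73.69 tilt [ 0.001  0.    -1.   ] F [-0.4  0.7 -5.5] w 26.3 q7 [-0.33  0.52  0.7   2.04 -0.49  0.74 -0.61]
```

>>> {"fn": "play_rows", "kwargs": {"deltas": [[7,25,0,0,0,-3,20],[14,48,0,0,0,-3.5,20],[14,52,0,0,0,-3.5,20],[14,54,0,0,0,-3.5,20],[14,54,0,0,0,-3.5,20],[14,54,0,0,0,-3.5,20],[14,50,0,0,0,-3,20],[10,40,0,0,0,-2,20]]}}

```text
clock: 9.43
position: [0.5684, 0.2299, 0.1234]
tool_rot: [0.565, 1.569, -2.738]
force: [-0.2, -1.5, -5.7]
grip_width: 0.0271
```

>>> {"fn": "play_rows", "kwargs": {"deltas": [[7,24,0,0,0,0,20],[2,7,0,0,0,0,20],[0,0,-10,0,0,0,20],[0,0,-20,0,0,0,20],[0,0,-20,0,0,0,20],[0,0,-10,0,0,0,20],[0,0,0,0,0,0,20]]}}

```text
clock: 10.3
position: [0.5775, 0.2582, 0.0641]
tool_rot: [0.788, 1.569, -2.514]
force: [0.1, 0.3, -4.5]
grip_width: 0.0269
```

```bash
python3 st.py
```

```text
t 10.3 pos mm [577.5 258.2  64.1] jaw yaw -99.23 tilt [-0.001 -0.001 -1.   ] F [ 0.1  0.3 -4.5] w 26.9 q7 [-0.98  0.85  0.76  1.71 -0.73  0.89 -1.63]
```

>>> {"fn": "play_rows", "kwargs": {"deltas": [[1,0.5,-15,0,0,0,20],[0,0,-20,0,0,0,20],[0,0,-15,0,0,0,20],[0,0,-9,0,0,0,20],[0,0,-4,0,0,0,20],[0,0,-2,0,0,0,20],[0,0,-2,0,0,0,20],[0,0,-1,0,0,0,20]]}}

```text
clock: 11.3
position: [0.5789, 0.2593, -0.0029]
tool_rot: [-2.288, 1.57, 0.693]
force: [0.2, -0.8, -4.8]
grip_width: 0.0267
```

```bash
python3 st.py
```

```text
t 11.3 pos mm [578.9 259.3  -2.9] jaw yaw -99.21 tilt [ 0.  0. -1.] F [ 0.2 -0.8 -4.8] w 26.7 q7 [-0.94  0.94  0.68  1.72 -0.81  0.78 -1.58]
```

>>> {"fn": "play_rows", "kwargs": {"deltas": [[0,0,-1.5,0,0,0,20],[0,0,-1,0,0,0,20],[0,0,-0.5,0,0,0,20],[0,0,0,0,0,0,20]]}}

```text
clock: 11.8
position: [0.5788, 0.2592, -0.006]
tool_rot: [0.465, 1.571, -2.838]
force: [0.0, 0.4, -5.3]
grip_width: 0.0267
```

```bash
python3 st.py
```

```text
t 11.8 pos mm [578.8 259.2  -6. ] jaw yaw -99.22 tilt [-0. -0. -1.] F [ 0.   0.4 -5.3] w 26.7 q7 [-0.93  0.94  0.68  1.73 -0.81  0.78 -1.58]
```

>>> {"fn": "play_rows", "kwargs": {"deltas": [[0,0,-0.6,0,0,0,20],[0,0,-0.5,0,0,0,20],[0,0,-0.5,0,0,0,20],[0,0,0,0,0,0,20]]}}

```text
clock: 12.3
position: [0.5788, 0.2592, -0.0067]
tool_rot: [-1.411, 1.57, 1.57]
force: [-7.1, -1.5, 13.9]
grip_width: 0.0266
```

```bash
python3 st.py
```

```text
t 12.3 pos mm [578.8 259.2  -6.7] jaw yaw -99.22 tilt [ 0.     0.001 -1.   ] F [-7.1 -1.5 13.9] w 26.6 q7 [-0.93  0.94  0.68  1.73 -0.81  0.78 -1.58]
```

>>> {"fn": "play_rows", "kwargs": {"deltas": [[0,0,0.5,0,0,0,30],[0,0,0,0,0,0,38],[0,0,0,0,0,0,46],[0,0,3,0,0,0,46],[0,0,12,0,0,0,46],[0,0,30,0,0,0,50],[0,0,40,0,0,0,85],[0,0,40,0,0,0,85]]}}

```text
clock: 13.3
position: [0.5788, 0.259, 0.1199]
tool_rot: [-2.852, 1.57, 0.128]
force: [0.8, 0.5, 0.0]
grip_width: 0.083
```

>>> {"fn": "play_rows", "kwargs": {"deltas": [[-5,-28,0,0,0,2,85],[-9,-50,0,0,0,2,85],[-9,-54,0,0,0,2,85],[-9,-54,0,0,0,2,85],[-9,-54,0,0,0,2,85],[-9,-54,0,0,0,2,85],[-9,-54,0,0,0,2,85],[-9,-54,0,0,0,2,85]]}}

```text
clock: 14.3
position: [0.5105, -0.1446, 0.1188]
tool_rot: [3.12, 1.57, 0.098]
force: [0.9, -1.6, 0.9]
grip_width: 0.0851
```

>>> {"fn": "play_rows", "kwargs": {"deltas": [[-9,-54,0,0,0,2,85],[-9,-54,0,0,0,2,85],[-9,-50,0,0,0,2,85],[-9,-40,0,0,0,2,85],[-6,-20,0,0,0,0,85],[0,0,-20,0,0,0,85],[0,0,-20,0,0,0,85],[0,0,0,0,0,0,85]]}}

```text
clock: 15.3
position: [0.4683, -0.3591, 0.076]
tool_rot: [-0.892, 1.568, 2.509]
force: [0.1, -0.6, 1.3]
grip_width: 0.0851
```

```bash
python3 st.py; python3 -c "
from meas import *
im=grab('side','s5'); ua=dark(im,(405,350,418,361),150); print(ua)
a=grab('top','t5')[165:285,195:355]; b=im[160:280,270:430]
cv2.imwrite('pics/m5.png',np.hstack([cv2.resize(x,(400,300),interpolation=cv2.INTER_CUBIC) for x in(a,b)])[:,:,::-1])"
```

```text
t 15.3 pos mm [ 468.3 -359.1   76. ] jaw yaw -75.15 tilt [-0.003  0.002 -1.   ] F [ 0.1 -0.6  1.3] w 85.1 q7 [ 0.16  0.72  0.6   1.82 -0.55  0.78 -0.27]
(np.float64(411.72406462585036), np.float64(353.93197278911566))
```

View pics/m5.png

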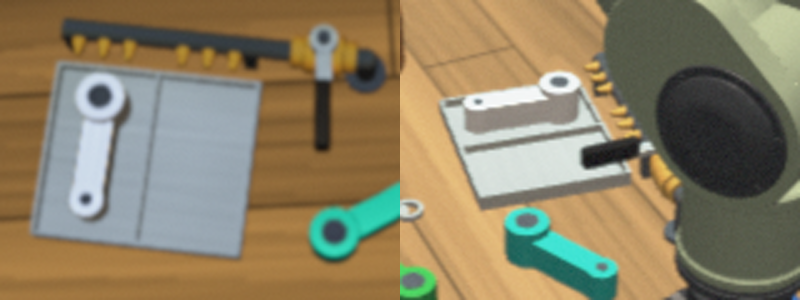

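Casting 1 lies flat and straight in lane b, with its boss towards the nozzle bar (crop (100,97), small end (85,200)). Now casting 2.

>>> {"fn": "play_rows", "kwargs": {"deltas": [[-2.4,-10,0,0,0,0,85],[0,0,-25,0,0,0,85],[0,0,-25,0,0,0,85],[0,0,-20,0,0,0,85],[0,0,-12,0,0,0,85],[0,0,-6,0,0,0,85],[0,0,-3,0,0,0,85],[0,0,0,0,0,0,85]]}}

```text
clock: 16.4
position: [0.4666, -0.3709, -0.0128]
tool_rot: [2.344, 1.57, -0.539]
force: [0.2, -0.1, -0.8]
grip_width: 0.085
```

```bash
python3 st.py
```

```text
t 16.4 pos mm [ 466.6 -370.9  -12.8] jaw yaw -75.21 tilt [ 0. -0. -1.] F [ 0.2 -0.1 -0.8] w 85.0 q7 [ 0.25  0.85  0.49  1.83 -0.64  0.63 -0.18]
```

>>> {"fn": "play_rows", "kwargs": {"deltas": [[-0.7,1.9,-1.5,0,0,0,85],[0,0,0,0,0,0,50],[0,0,0,0,0,0,20],[0,0,0,0,0,0,20],[0,0,0,0,0,0,20],[0,0,0,0,0,0,20],[0,0,0,0,0,0,20],[0,0,0,0,0,0,20]]}}

```text
clock: 17.4
position: [0.4657, -0.3688, -0.0143]
tool_rot: [-2.339, 1.571, 1.061]
force: [-1.3, 1.6, 5.2]
grip_width: 0.0267
```

```bash
python3 st.py
```

```text
t 17.4 pos mm [ 465.7 -368.8  -14.3] jaw yaw -75.22 tilt [ 0.  0. -1.] F [-1.3  1.6  5.2] w 26.7 q7 [ 0.24  0.85  0.49  1.83 -0.65  0.63 -0.18]
```

>>> {"fn": "play_rows", "kwargs": {"deltas": [[0,0,4,0,0,0,20],[0,0,12,0,0,0,20],[0,0,25,0,0,0,20],[0,0,30,0,0,0,20],[0,0,30,0,0,0,20],[0,0,25,0,0,0,20],[0,0,14,0,0,0,20],[4,22,0,0,0,-2,20]]}}

```text
clock: 18.4
position: [0.4694, -0.3482, 0.1266]
tool_rot: [2.119, 1.569, -0.802]
force: [0.7, 0.0, -4.0]
grip_width: 0.0267
```

>>> {"fn": "play_rows", "kwargs": {"deltas": [[9,46,0,0,0,-2,20],[9,52,0,0,0,-2,20],[9,54,0,0,0,-2,20],[9,54,0,0,0,-2,20],[9,54,0,0,0,-2,20],[9,54,0,0,0,-2,20],[9,54,0,0,0,-2,20],[9,52,0,0,0,-2,20]]}}

```text
clock: 19.4
position: [0.5415, 0.0751, 0.1254]
tool_rot: [-0.464, 1.571, 2.621]
force: [0.5, 0.5, -4.9]
grip_width: 0.0266
```

>>> {"fn": "play_rows", "kwargs": {"deltas": [[9,46,0,0,0,-2,20],[8,30,0,0,0,-2,20],[4,13,0,0,0,-2,20],[0,0,-10,0,0,0,20],[0,0,-20,0,0,0,20],[0,0,-20,0,0,0,20],[0,0,-10,0,0,0,20],[0,0,0,0,0,0,20]]}}

```text
clock: 20.4
position: [0.5623, 0.1615, 0.0646]
tool_rot: [0.666, 1.57, -2.636]
force: [0.4, -0.2, -3.6]
grip_width: 0.0263
```

```bash
python3 st.py
```

```text
t 20.4 pos mm [562.3 161.5  64.6] jaw yaw -99.24 tilt [-0.001 -0.001 -1.   ] F [ 0.4 -0.2 -3.6] w 26.3 q7 [-0.87  0.79  0.75  1.84 -0.73  0.81 -1.47]
```

Down from 64.6 to −5.5, then finishing in fine steps.

>>> {"fn": "play_rows", "kwargs": {"deltas": [[0.6,0.5,-15,0,0,0,20],[0,0,-20,0,0,0,20],[0,0,-16,0,0,0,20],[0,0,-10,0,0,0,20],[0,0,-5,0,0,0,20],[0,0,-2,0,0,0,20],[0,0,-1.5,0,0,0,20],[0,0,0,0,0,0,20]]}}

```text
clock: 21.4
position: [0.5634, 0.1627, -0.0039]
tool_rot: [-2.346, 1.57, 0.635]
force: [-0.7, -0.7, -4.2]
grip_width: 0.0266
```

>>> {"fn": "play_rows", "kwargs": {"deltas": [[0,0,-0.5,0,0,0,20],[0,0,-0.5,0,0,0,20],[0,0,0,0,0,0,20]]}}

```text
clock: 21.78
position: [0.5633, 0.1626, -0.0051]
tool_rot: [-0.816, 1.571, 2.164]
force: [0.2, 0.6, -4.5]
grip_width: 0.0268
```

```bash
python3 st.py
```

```text
t 21.77 pos mm [563.3 162.6  -5.1] jaw yaw -99.21 tilt [-0.  0. -1.] F [ 0.2  0.6 -4.5] w 26.8 q7 [-0.81  0.88  0.65  1.86 -0.82  0.69 -1.4 ]
```

>>> {"fn": "play_rows", "kwargs": {"deltas": [[0,0,-0.6,0,0,0,20],[0,0,-0.5,0,0,0,20],[0,0,-0.4,0,0,0,20],[0,0,0,0,0,0,20]]}}

```text
clock: 22.28
position: [0.5633, 0.1626, -0.0063]
tool_rot: [-1.351, 1.571, 1.63]
force: [-3.3, 0.2, 5.3]
grip_width: 0.0268
```

```bash
python3 st.py
```

```text
t 22.27 pos mm [563.3 162.6  -6.3] jaw yaw -99.22 tilt [-0.  0. -1.] F [-3.3  0.2  5.3] w 26.8 q7 [-0.81  0.88  0.65  1.86 -0.82  0.69 -1.4 ]
```

>>> {"fn": "play_rows", "kwargs": {"deltas": [[0,0,0.5,0,0,0,30],[0,0,0,0,0,0,38],[0,0,0,0,0,0,46],[0,0,3,0,0,0,46],[0,0,12,0,0,0,46],[0,0,30,0,0,0,50],[0,0,45,0,0,0,60],[0,0,45,0,0,0,60]]}}

```text
clock: 23.28
position: [0.5632, 0.1624, 0.131]
tool_rot: [-3.072, 1.571, -0.092]
force: [1.0, 0.3, -0.2]
grip_width: 0.0598
```

>>> {"fn": "play_rows", "kwargs": {"deltas": [[5,-38,0,0,0,2,60],[5,-45,0,0,0,2,60],[6,-31,0,0,0,1.5,60],[0,0,0,0,0,0,60]]}}

```text
clock: 23.78
position: [0.5796, 0.0458, 0.13]
tool_rot: [2.878, 1.57, -0.332]
force: [-0.0, 0.9, -0.1]
grip_width: 0.06
```

```bash
python3 st.py; python3 -c "
from meas import *
im=cv2.imread('pics/t5.png')[:,:,::-1].copy()
g=lambda x,y:(195+(x+.5)/2.5-.5,165+(y+.5)/2.5-.5)
a=g(100,96);b=g(85,199)
ua=dark(im,(int(a[0])-5,int(a[1])-5,int(a[0])+7,int(a[1])+7),130);ub=dark(im,(int(b[0])-3,int(b[1])-3,int(b[0])+5,int(b[1])+5),150)
A=onplane('top',ua,.052)[0];B=onplane('top',ub,.042)[0];d=A-B;print(ua,ub,A,B,np.linalg.norm(d[:2]),np.degrees(np.arctan2(d[1],d[0])),'mid',A-d*44/95)
# lever grip mask
hs=cv2.cvtColor(im,cv2.COLOR_RGB2GRAY);x0,y0=312,192
m=(hs[y0:230,x0:340]<60).astype(np.uint8);c=max(cv2.findContours(m,0,1)[0],key=cv2.contourArea)+[x0,y0];print(cv2.minAreaRect(c))
v=cv2.fitLine(c,cv2.DIST_L2,0,.01,.01).ravel();P=onplane('top',[[v[2],v[3]],[v[2]-20*v[0],v[3]-20*v[1]]],.106);print(P.round(4),np.degrees(np.arctan2(*(P[1]-P[0])[1::-1])))
"
```

```text
t 23.77 pos mm [579.6  45.8 130. ] jaw yaw -93.93 tilt [ 0.001 -0.    -1.   ] F [-0.   0.9 -0.1] w 60.0 q7 [-0.7   0.69  0.8   1.81 -0.61  0.9  -1.26]
(np.float64(234.38300570703868), np.float64(202.89790741915027)) (np.float64(228.79813664596273), np.float64(244.19565217391303)) [0.61888889 0.25079976 0.052     ] [0.52517463 0.26622843 0.042     ] 0.09497582119132625 -9.34904391166416 mid [0.57548439 0.25794567 0.04736842]
((323.5, 211.0), (26.0, 5.0), 90.0)
[[0.5757 0.0485 0.106 ]
 [0.5316 0.0509 0.106 ]] 176.83101937740932
```

>>> {"fn": "play_rows", "kwargs": {"deltas": [[-2,2,-20,0,0,0.7,60],[0,0,-25,0,0,0,60],[0,0,-20,0,0,0,60],[0,0,-9,0,0,0,60],[0,0,0,0,0,0,30],[0,0,0,0,0,0,10],[0,0,0,0,0,0,10],[0,0,0,0,0,0,10]], "grip_force": 30}}

```text
clock: 24.78
position: [0.5776, 0.0502, 0.0556]
tool_rot: [-3.12, 1.57, -0.032]
force: [-1.4, -1.0, 6.4]
grip_width: 0.0131
```

```bash
python3 st.py
```

```text
t 24.77 pos mm [577.6  50.2  55.6] jaw yaw -93.05 tilt [ 0.001 -0.    -1.   ] F [-1.4 -1.   6.4] w 13.1 q7 [-0.65  0.78  0.7   1.86 -0.7   0.77 -1.19]
```

>>> {"fn": "play_rows", "kwargs": {"deltas": [[-0.2,-6.5,0,0,0,5,10],[0.4,-6.5,0,0,0,5,10],[1,-6.5,0,0,0,5,10],[1.5,-6.4,0,0,0,5,10]]}}

```text
clock: 25.28
position: [0.5805, 0.0244, 0.0556]
tool_rot: [3.097, 1.57, 0.254]
force: [0.2, -0.4, 6.1]
grip_width: 0.0138
```

```bash
python3 st.py
```

```text
t 25.27 pos mm [580.5  24.4  55.6] jaw yaw -72.87 tilt [ 0.001  0.    -1.   ] F [ 0.2 -0.4  6.1] w 13.8 q7 [-0.55  0.74  0.6   1.85 -0.61  0.73 -0.87]
```

>>> {"fn": "play_rows", "kwargs": {"deltas": [[2.1,-6.2,0,0,0,5,10],[2.6,-6,0,0,0,5,10],[3.1,-5.7,0,0,0,5,10],[2.8,-4.6,0,0,0,3.6,10],[0,0,0,0,0,0,10],[0,0,0,0,0,0,10]]}}

```text
clock: 26.02
position: [0.5911, 0.0025, 0.0555]
tool_rot: [2.865, 1.57, 0.344]
force: [0.9, 1.2, 9.0]
grip_width: 0.0133
```

```bash
python3 st.py
```

```text
t 26.02 pos mm [591.1   2.5  55.5] jaw yaw -54.45 tilt [ 0.001  0.    -1.   ] F [0.9 1.2 9. ] w 13.3 q7 [-0.45  0.73  0.52  1.82 -0.52  0.72 -0.6 ]
```

>>> {"fn": "play_rows", "kwargs": {"deltas": [[0,0,0,0,0,0,25],[0,0,0,0,0,0,40],[0,0,0,0,0,0,40],[0,0,15,0,0,0,40],[0,0,40,0,0,0,40],[0,0,40,0,0,0,40],[-9,-40,0,0,0,0,40],[-10,-50,0,0,0,0,40]]}}

```text
clock: 27.02
position: [0.5718, -0.0879, 0.1513]
tool_rot: [2.733, 1.569, 0.215]
force: [-0.5, -1.2, -0.5]
grip_width: 0.0402
```

>>> {"fn": "play_rows", "kwargs": {"deltas": [[-14,-50,0,0,0,0,40],[-14,-50,0,0,0,0,40],[-14,-50,0,0,0,0,40],[-14,-50,0,0,0,0,40],[-14,-50,0,0,0,0,40],[-14,-30,0,0,0,0,40],[0,0,0,0,0,0,40]]}}

```text
clock: 27.9
position: [0.4858, -0.3707, 0.151]
tool_rot: [1.024, 1.569, -1.501]
force: [-0.2, 0.2, 0.2]
grip_width: 0.0403
```

```bash
python3 st.py; python3 -c "
from meas import *
im=grab('top','t9'); s=grab('side','s9')
from itertools import product
for nm,A0,B0 in(('lane_b',(.6189,.2508,.052),(.5252,.2662,.042)),('lane_a',(.603,.154,.052),(.509,.170,.042))):
  a,b=proj('top',[A0,B0]).round().astype(int)
  ua=dark(im,(a[0]-5,a[1]-5,a[0]+7,a[1]+7),130);ub=dark(im,(b[0]-3,b[1]-3,b[0]+5,b[1]+5),150)
  A=onplane('top',ua,.052)[0];B=onplane('top',ub,.042)[0];d=A-B;print(nm,A.round(4),B.round(4),np.linalg.norm(d[:2]).round(4),np.degrees(np.arctan2(d[1],d[0])).round(2),'mid',(A-d*44/95).round(4))
c0=proj('top',[[.591,.0015,.106]])[0].round().astype(int);x0,y0=c0-[16,16];g=cv2.cvtColor(im,cv2.COLOR_RGB2GRAY)
m=(g[y0:y0+32,x0:x0+32]<50).astype(np.uint8);c=max(cv2.findContours(m,0,1)[0],key=cv2.contourArea)+[x0,y0]
yy,xx=np.nonzero(m); v=cv2.fitLine(c,cv2.DIST_L2,0,.01,.01).ravel();print(c0,cv2.minAreaRect(c));e=v[:2]*10
P=onplane('top',[v[2:]-e,v[2:]+e,v[2:]],.106);d=P[0]-P[1];print(P[2],'lever dir',np.degrees(np.arctan2(d[1],d[0]))%180)
a=im[165:285,195:355]; b=s[160:280,270:430]
cv2.imwrite('pics/m9.png',np.vstack([np.hstack([cv2.resize(x,(400,300),interpolation=cv2.INTER_CUBIC) for x in(a,b)]),np.hstack([cv2.resize(x,(400,300)) for x in(im,s)])])[:,:,::-1])"
```

```text
t 27.9 pos mm [ 485.8 -370.7  151. ] jaw yaw -54.67 tilt [ 0.    -0.001 -1.   ] F [-0.2  0.2  0.2] w 40.3 q7 [ 0.17  0.63  0.59  1.71 -0.42  0.93 -0.03]
lane_b [0.6189 0.2508 0.052 ] [0.5252 0.2663 0.042 ] 0.095 -9.37 mid [0.5755 0.258  0.0474]
lane_a [0.6031 0.1544 0.052 ] [0.5093 0.1696 0.042 ] 0.095 -9.16 mid [0.5597 0.1615 0.0474]
[345 203] ((346.68792724609375, 201.9947967529297), (26.718523025512695, 12.918845176696777), 49.76363754272461)
[0.59336086 0.00234036 0.106     ] lever dir 25.371870894446126
```

View pics/m9.png

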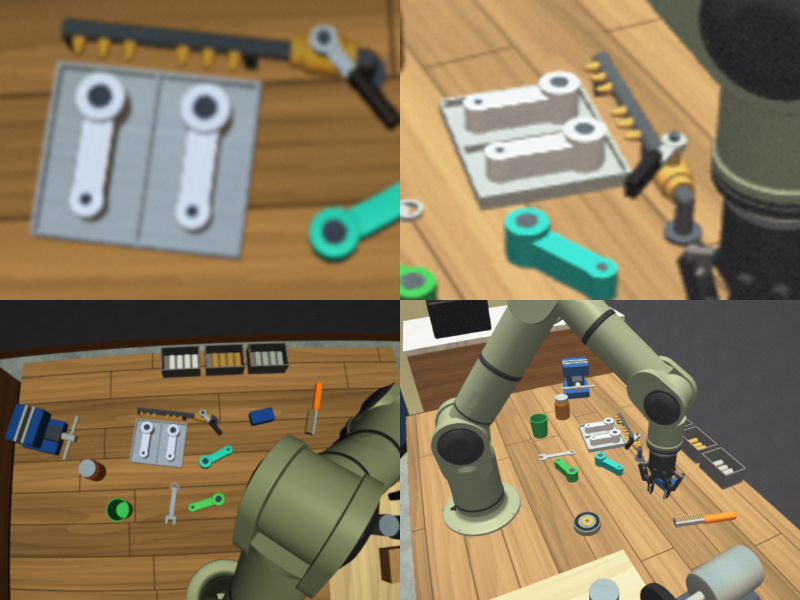

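Both castings lie flat and straight in their lanes, bosses towards the bar (crop (100,97) and (207,108)). The lever runs from (322,40) to (390,120). The lever mask caught the pipe flange as well, so I'll refine it.

```bash
python3 -c "
from meas import *
im=cv2.imread('pics/t9.png');g=cv2.cvtColor(im,cv2.COLOR_BGR2GRAY)
print(g[188:220,328:358:1])
hsv=cv2.cvtColor(im,cv2.COLOR_BGR2HSV)
x0,y0=328,197;G=g[y0:220,x0:358].astype(float);w=np.clip(60-G,0,None)
pts=[]
for r in range(G.shape[0]):
  if w[r].sum()>80: pts.append((x0+(w[r]*np.arange(G.shape[1])).sum()/w[r].sum(),y0+r))
print(np.round(pts,1).tolist())
"
```

```text
[[162 167 167 166 164 159 150 139 124 102  76  62  61  63  63  61  58  59
   74  93 108 112 105  87  86 102 115 117 117 117]
 [157 162 165 166 166 165 159 147 127  98  71  61  61  62  61  60  55  51
   61  80  99 108 104  88  85 100 111 117 116 117]
 [138 151 160 165 166 166 163 155 132  97  67  55  55  59  58  54  48  47
   57  69  89 102 103  90  85  99 111 116 117 115]
 [123 131 147 158 166 166 163 153 126  89  56  45  46  48  47  44  40  44
   55  66  79  97 102  91  84 100 111 116 117 116]
 [110 112 128 148 160 160 150 131 101  66  39  33  33  35  35  32  32  42
   55  63  75  93 103  93  88  99 114 117 117 118]
 [ 96  96 106 132 151 151 127  94  65  43  31  27  24  25  23  24  30  45
   55  64  71  90 101  94  86  96 111 113 114 114]
 [ 82  82  90 115 137 135  99  61  41  37  32  28  23  21  21  23  34  48
   58  64  69  83  91  87  79  87  98 100 101  99]
 [ 75  75  79  96 116 109  76  44  36  37  35  33  27  23  20  24  36  53
   63  62  65  74  80  77  72  77  84  86  86  85]
 [ 73  71  73  79  84  77  53  31  28  36  37  35  32  28  22  28  42  57
   64  63  65  73  80  82 
[... 2505 characters left out ...]
87  99 105 108 108]
 [107 106 107 107 107 106 108 107 108 108 108 108 107 109 108 109 108 109
  110 109 106  97  89  85  93 102 108 109 109 109]
 [108 108 108 109 109 109 110 110 110 109 110 110 109 109 109 109 110 110
  110 109 109 107 104 105 106 110 109 110 109 109]
 [108 109 107 109 109 109 109 109 108 108 109 109 107 108 107 108 107 108
  107 107 107 107 107 107 107 106 106 107 106 105]]
[[339.0, 197.0], [339.3, 198.0], [340.0, 199.0], [341.0, 200.0], [341.8, 201.0], [342.6, 202.0], [343.2, 203.0], [343.9, 204.0], [344.8, 205.0], [345.6, 206.0], [346.6, 207.0], [347.5, 208.0], [348.1, 209.0], [348.8, 210.0], [349.6, 211.0], [350.4, 212.0], [351.0, 213.0], [351.0, 214.0], [350.8, 215.0]]
```

Converted, the lever direction is about 215.4°. The tray's closed direction is 170.7°, so the valve sits at about 44.7°, which agrees with the jaw yaw when I released it. Handing in.

```bash
python3 -c "
from h import *
P=onplane('top',[[342.6,202],[349.6,211]],.106);d=P[1]-P[0];print(np.degrees(np.arctan2(d[1],d[0]))%360)
print(workorder.job_done())"
```

```text
213.79441106782687
the job is handed in; nothing more can be done
None
```

The job is handed in: both castings are in the tray and the air valve is open about halfway. It took about 28 s of the 72 s.

- **Castings:** one lies in each lane with its big boss towards the nozzle bar. Their yaws are −9.4° (lane b) and −9.2° (lane a), against about −9.3° for the tray. Both sit within about 2 mm of my lane-centre estimates. I lowered each one until the force reading showed contact (5–14 N), then released it.
- **Valve:** the lever measured about 6° open at the start. I pinched the grip and turned it to about 45°. My last checks gave 44.8° from the jaw yaw at release and 43.1° from the final picture. A quick pixel-slope estimate gave 44.7°.
- **Disagreements:**
  - The first grasp closed on nothing. The pictures showed the fingertips about 25 mm higher than the reported TCP, so I made every later grasp at a z corrected for that.
  - My first lever fit in the last picture was spoiled by the dark pipe flange, so I redid it from the grip alone.
- **Everything else:** I saw no sign that any other item moved in the last pictures, though the arm hid part of the bench in both views. I did not measure those items.

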